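# Close the carton clamp by its star wheel

## Task

Clamp the dark blue carton for labelling: push the spokes of the star wheel round with a fingertip, anticlockwise seen from above, so that the jaw slides the carton square against the fence, and stop when the orange sprung pad is pressed about half way in. Never squeeze the pad right home, do not touch the carton or the jaw, and leave the things lying round the clamp alone; finish with the hand clear.

Things in the scene. Friction and masses are not known exactly. Their poses are not given: they have to be found in the camera images.
- clamp: Carton clamp fixed to the table (place and yaw vary). Origin: on the table under the star wheel's vertical axis; z up, y points from the wheel to the fence (closing direction). Grey plate 130 mm (x) by 325 mm (y, -65 to +260), top at z = 12 mm. Blue housing 62x62 mm under the wheel, top at z = 62 mm, with a 28 mm collar up to the hub; all else but the wheel is lower.
- fence_face (a point): Middle of the face of the aluminium fence that looks towards the wheel, 237 mm along the clamp's y from the wheel's axis; the fence's top is 56 mm above the table.
- wheel_axis (a point): Point on the wheel's vertical axis, 82 mm above the table (the height of the spokes). The black hub round it is 38 mm in diameter, from 71 to 95 mm above the table.
- wheel (a joint): Star wheel, rad, 0 to 5, grows anticlockwise from above. At q the red-balled spoke points along the clamp's x axis turned by q. Four steel spokes at right angles, 10 mm thick, 82 mm above the table, end in 18 mm balls (3 black) 76 mm from the axis. One rad moves the jaw 15 mm to the fence. Stiff: 4 to 7 N at a spoke; it stays where it is left, also under the pad's spring.
- red_ball (a point): Centre of the red ball at the end of one spoke of the wheel, 76 mm from the axis, 82 mm above the table.
- jaw: Aluminium jaw plate 90x10x44 mm (top at z = 59 mm) on a toothed bar, driven by the wheel along the clamp's y. Axes as the clamp's; its origin is the clamp's when the wheel reads 0 and moves 15 mm along y per rad; the plate's front face lies 90 mm in y ahead of this origin. The orange pad on it counts as part of it.
- pad (a joint): Orange sprung pad 80x8x32 mm before the jaw, m: 0 = fully out, 0.012 = pressed right home (the gap behind it, 12 mm when free, is closed). Spring 800 N/m: half way (6 mm) takes 5.6 N. Once the carton bears on the fence, each further rad of the wheel presses it in by 15 mm (0.4 rad for half way).
- pad_face (a point): Centre of the pad's front face, which meets the carton; 35 mm above the table.
- carton: Dark blue retail carton with a tape strip, 72x106x46 mm, about 0.1 kg, loose on the clamp's plate between pad and fence. Origin: centre of its underside; its own y is the 106 mm side, lying across the clamp; its own x (72 mm) lies along the clamp's y. When it bears on the fence its origin is 201 mm along the clamp's y.
- tape_measure: Orange tape measure, 37x73x56 mm, standing on the table in front of the clamp: leave alone. Origin: centre of its underside.
- marker: White marker pen with black cap, 16x123x17 mm, lying on the table behind the clamp: leave alone. Origin: centre of its underside.
- small_carton: Small tan carton, 64x81x41 mm, standing on the table right of the wheel: leave alone. Origin: centre of its underside.
Not all that is in view belongs to the job. Leave any turquoise look-alike of the carton alone.

How it is judged:
On the way:
1. the jaw's pad has pushed the carton up to the fence (y of carton in the frame of clamp above 0.1984 m and contact force between jaw and carton above 0.5 N), for 0.1 s.
At the end, for the whole second after the job is handed in: The carton stands on the plate, bears on the fence (within 2.5 mm) and is square to it within 0.04 rad; the pad is pressed in by 3 to 9 mm of its 12 mm and pushes on the carton; the wheel is at rest (value of joint pad between 0.003 and 0.009 m and y of carton in the frame of clamp above 0.1984 m and angle between the x axis of carton and the y axis of clamp, either way round below 0.04 rad and contact force between jaw and carton above 1.5 N and z of carton in the frame of clamp below 0.015 m and velocity of joint wheel between -0.05 and 0.05 rad/s); the robot touches nothing.
It fails at once if the pad was squeezed right home (value of joint pad above 0.0112 m).
It fails at once if the robot touched the carton (contact force between any of the fingers, the arm and carton above 0.5 N).
It fails at once if the robot touched the jaw or its pad (contact force between any of the fingers, the arm and jaw above 0.5 N).
It fails at once if the carton was lifted or tipped (z of carton in the frame of clamp above 0.022 m or angle between carton's own z axis and vertical above 0.2 rad).
It fails at once if a thing lying round the clamp was moved (distance of any of tape_measure, marker, small_carton from where it was at the start of the episode above 0.015 m).
It also fails if it takes over 45 s, if anything falls off the work surface, if the arm or the gripper's body presses on something with over 40 N, if the wrist force passes 120 N, or if a joint passes its speed limit or range.

## Robot

A 6-joint arm with a two-finger parallel gripper is mounted at the origin on a cart in front of the work surface, level with it; the furniture and walls round the work are solid. World frame = base frame: x ahead of the robot, y to its left, z up, the work surface at z = 0. Lengths are in m, angles in rad, forces in N, time in s.
With the tool pointing down it reaches from about 0.35 to 0.875 m from the base axis. Payload 4.2 kg.
Tool frame: the origin (TCP) lies at the very end of the fingers, on their centre line; the grasp point (between the pads) lies 19 mm behind it; z points along the fingers, y is the line along which they close (so a half turn about z gives the same grasp; the last joint's range is limited). The gripper opens to 85 mm and grips with 20 to 120 N. Pads are 22 mm wide; open, the fingers measure 114 mm over their backs; the gripper's body (76 mm by 85 mm) begins 54 mm behind the grasp point. The pads swing forward as they close: fully open they stand 13 mm farther back than shut.
Start: joints at [1.46, 0.385, 0.008, 0, -1.194, -0.259], TCP at [0.226, 0.583, 0.231] pointing down, gripper open.
Joint ranges: [-3.14, 3.14], [-1.21, 2.06], [-1.07, 1.41], [-3.16, 2.05], [-2.99, -0.16], [-3.1, 3.1]. Speed limits (rad/s): [2.79, 2.79, 3.14, 3.14, 3.14, 3.14].

## Interface

Orientations are given as a unit quaternion [w, x, y, z].
In Python, from rig import arm gives the robot as it stands.
- The arm moves only by the tool step_arm, never from a script. Its argument "targets" is a list of rows, each a list of 7 numbers: the closure in counts, from 0 (fully open) to 255 (shut), then the shift along the tool's x, y, z in m, then the turn, a rotation vector about the tool's x, y, z in rad. In form: [[gripper, x, y, z, wx, wy, wz], ...]. A call has 1 to 8 rows; each row shifts and turns the commanded pose from where the row before left it, along the tool's axes as they then stand; what a row does not reach is not made up. A row lasts 1/8 s, in which the tool goes at most 62.5 mm and 10.7 degrees, less where a joint would pass 70% of its speed; a pose out of reach is approached as far as the arm can. A call is refused whole if a number of a shift passes 0.0625 or a number of a turn 0.188, either way. A call with a gripper value outside its range is refused whole. The fingers move at their own pace and stop on an object; the grip force is fixed at half the most. Time passes only in rows, so rows that do not move let the fingers close. It gives the time, the measured TCP pose, the force, the opening and the grip force at its end, in the units of the state.
- arm.observe(): the state, without advancing time (a new reading comes with each control period).
- arm.camera(name): name is "scene" or "top" or "wrist"; returns a dict with "image" (480x640x3 uint8, red, green, blue), "mtx" (3x3 intrinsics, pixels), "pose" (4x4, takes a point from camera to world coordinates); the wrist camera has in their place "tool_from_camera" (4x4, takes a point from camera to tool coordinates, whose origin is the TCP and whose axes are the flange's). Camera axes: x right, y up, looking along -z (the intrinsics and any distortion apply to the point x, -y, -z); pixel columns grow to the right and rows downward; lengths in m; the calibration is good to about 2 mm. A picture is of the moment at which its call begins: read the wrist's pose just before it. There is no depth.
- arm.finish_job(): hands the job in; it is judged then, once.
The state is a dict: "time_s": time; "joint_pos": joint angles; "joint_velocities": joint speeds; "tau": joint torques, N m; "position": TCP position; "ee_rot": TCP orientation; "contact_force": force on the tool from outside, world axes, zero at the start; "moment": the same for the moment, N m; "gripper_width": finger opening in m; "finger_force": force on a finger pad.
Only numpy, scipy, OpenCV 4.12 (cv2) and the standard library are available. Lean on these libraries where they do the work, as an engineer would, in place of code of your own. Each camera call takes 0.05 s, during which the arm holds its last target. There are 200 camera calls.

## Working session

There is one attempt and no reset: what is moved stays moved. The work goes in short steps, Python scripts to look and compute and a tool call to move; the robot and the scene stay as the last step left them, time stands still between calls to the robot, and variables do not carry over. Pictures are saved under pics/ and viewed, at most 10 in all, crops included, and the job is handed in when it is done.

Besides the shell and the picture viewer there is one more tool, called after "Call:" by a JSON object that holds its "fn" and its "kwargs", one argument or row to a line. step_arm: Moves the arm, as the interface text tells. Its arguments: {"type":"object","properties":{"targets":{"type":"array"}},"required":["targets"]}

```bash
mkdir -p pics
cat > h.py <<'E'
import numpy as np, cv2
from rig import arm
def snap(n,f):
    c=arm.camera(n); cv2.imwrite(f,c["image"][:,:,::-1]); np.savez(f+'.npz',**{k:v for k,v in c.items() if isinstance(v,np.ndarray) or isinstance(v,list)}); return c
def ray(c,u,v):
    K=np.array(c["mtx"]);P=np.array(c["pose"]);d=np.linalg.inv(K)@[u,v,1]
    return P[:3,3],P[:3,:3]@(d*[1,-1,-1])
def atz(c,u,v,z):
    o,d=ray(c,u,v); return o+d*(z-o[2])/d[2]
def tri(rs):
    A=0;b=0
    for o,d in rs:
        d=d/np.linalg.norm(d);M=np.eye(3)-np.outer(d,d);A=A+M;b=b+M@o
    return np.linalg.solve(A,b)
def proj(c,p):
    P=np.array(c["pose"]);q=P[:3,:3].T@(np.array(p)-P[:3,3]);q=np.array(c["mtx"])@(q*[1,-1,-1]);return q[:2]/q[2]
E
python3 - <<'E'
from h import *
for n in("scene","top"):
    c=snap(n,f"pics/{n}0.png"); print(n,c.keys(),c["mtx"],c["pose"])
print(arm.observe())
E
```

```text
scene dict_keys(['image', 'mtx', 'pose']) [[494.37482956   0.         314.97541313]
 [  0.         494.37482956 235.8134922 ]
 [  0.           0.           1.        ]] [[ 0.76794587  0.48441226 -0.41905119  0.05291786]
 [-0.64046593  0.57266552 -0.51172023 -0.60748729]
 [-0.00790739  0.66136145  0.75002567  0.94388528]
 [ 0.          0.          0.          1.        ]]
top dict_keys(['image', 'mtx', 'pose']) [[521.53332712   0.         316.85641224]
 [  0.         521.53332712 253.99601169]
 [  0.           0.           1.        ]] [[-0.00739121  0.99786788 -0.06484641  0.48666243]
 [-0.99996424 -0.00710915  0.00457936 -0.01844139]
 [ 0.00410859  0.06487794  0.99788475  1.01391159]
 [ 0.          0.          0.          1.        ]]
{'time_s': 0.1, 'joint_pos': array([ 1.45957052e+00,  3.85533739e-01,  6.75292281e-03, -4.24809685e-04,
       -1.19401159e+00, -2.58595058e-01]), 'joint_velocities': array([-4.89565293e-04, -4.64309719e-04,  1.83067494e-03,  6.32863880e-04,
        1.41262467e-04, -3.40216725e-05]), 'tau': array([-2.74763506e-04, -3.93316126e+01,  1.88931155e+01,  4.19799596e+00,
       -2.54636041e-03,  6.14388028e-06]), 'position': array([0.22570596, 0.58225995, 0.2302961 ]), 'ee_rot': array([ 1.00986715e-03,  9.82937806e-01, -1.83935409e-01, -1.23417589e-04]), 'contact_force': array([0.79073973, 0.64547456, 0.12046112]), 'moment': array([-0.09047296,  0.01174494,  0.05220663]), 'finger_force': 0.0, 'gripper_width': 0.08542355272797317}
```

View pics/scene0.png

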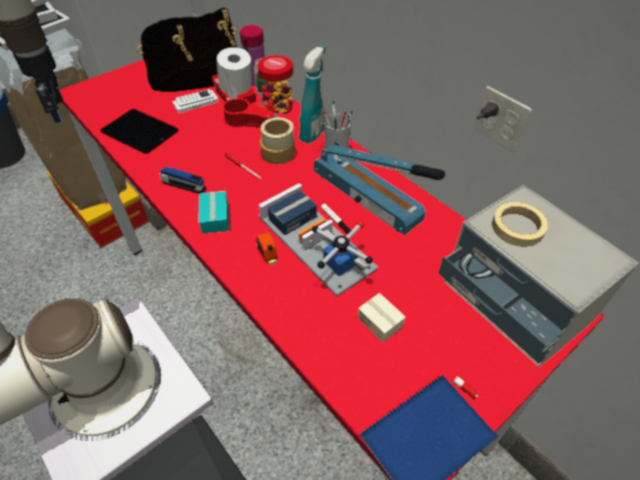

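View pics/top0.png

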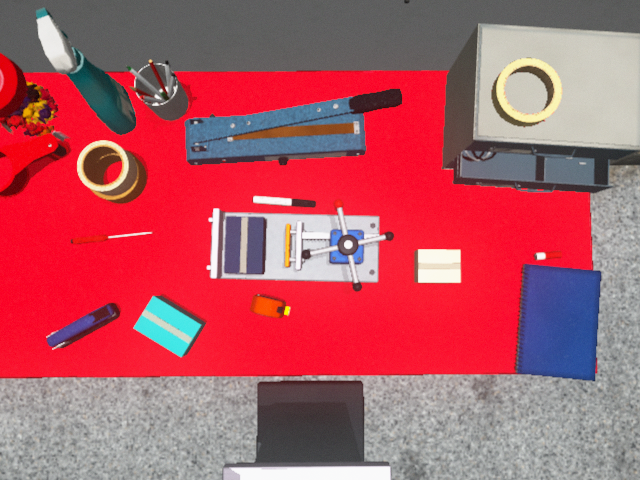

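Scene: the clamp is in the middle of the table. In the top view the hub is at about (347,244), the red ball (338,205), the black balls (389,236), (357,286) and (306,254), and the fence is at x≈215. I'll enlarge both views.

Run:
```python
import cv2
a=cv2.imread('pics/top0.png')[190:300,200:400]; b=cv2.imread('pics/scene0.png')[180:300,250:390]
cv2.imwrite('pics/tc.png',cv2.resize(a,None,fx=4,fy=4,interpolation=2)); cv2.imwrite('pics/sc.png',cv2.resize(b,None,fx=5,fy=5,interpolation=2)[:600])
```

```text
(no output)
```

View pics/tc.png

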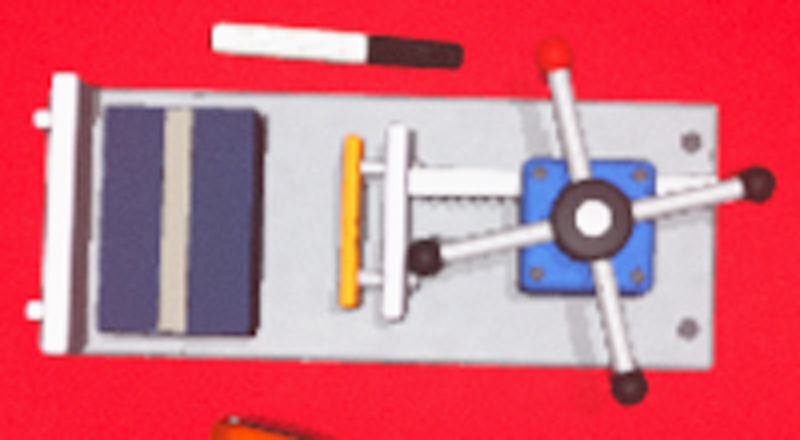

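View pics/sc.png

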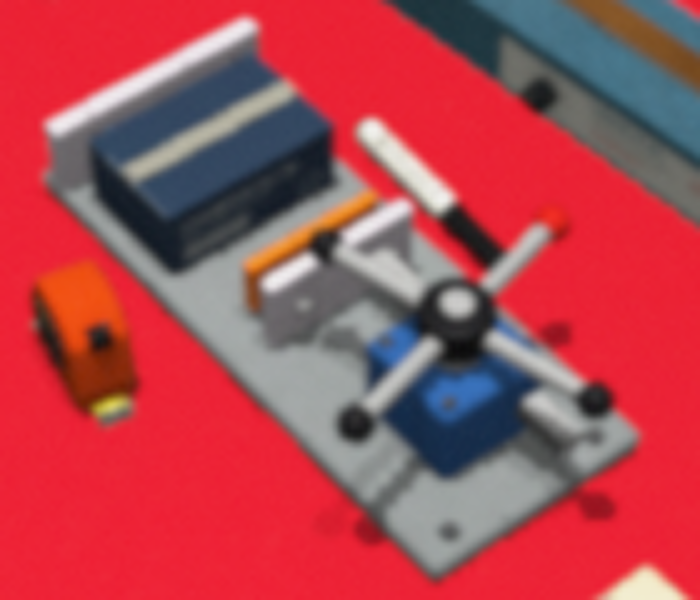

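The top crop shows the balls at red (554,56), right (757,184), bottom (629,386) and left (426,257), with the hub at (592,217). The scene crop shows them at red (553,220), right (596,399), near (355,424) and left (324,244), with the hub at (459,302). The pad is well short of the carton, and the carton is close to the fence.

Run:
```python
from h import *
T=np.load('pics/top0.png.npz');S=np.load('pics/scene0.png.npz')
t=lambda p:(p[0]/4+200,p[1]/4+190); s=lambda p:(p[0]/5+250,p[1]/5+180)
tb=[(554,56),(757,184),(629,386),(426,257),(592,217)];sb=[(553,220),(596,399),(355,424),(324,244),(459,302)]
Q=[]
for a,b in zip(tb,sb):
    p=tri([ray(T,*t(a)),ray(S,*s(b))]);q=atz(T,*t(a),.082);Q.append(q);print(p.round(4),q.round(4))
c=np.mean(Q[:4],0);print('axis',c,[np.linalg.norm(q-c).round(4) for q in Q[:4]])
ang=[np.degrees(np.arctan2(*(q-c)[[1,0]])) for q in Q[:4]];print(ang)
f=[atz(T,*t(p),.056) for p in[(75,85),(68,350)]];print('fence face',f)
print('plate corners',[atz(T,*t(p),.012).round(4) for p in[(717,104),(713,367)]])
print('pad front top',[atz(T,*t(p),.051).round(4) for p in[(345,140),(341,304)]])
print('carton top',[atz(T,*t(p),.058).round(4) for p in[(104,108),(98,330),(255,333),(262,110)]])
print('jaw',[atz(T,*t(p),.059).round(4) for p in[(390,126),(384,318)]])
```

```text
[ 0.6374 -0.0628  0.0861] [ 0.6372 -0.0624  0.082 ]
[ 0.579  -0.153   0.0844] [ 0.5787 -0.153   0.082 ]
[ 0.4889 -0.0944  0.0836] [ 0.4886 -0.0943  0.082 ]
[ 0.5467 -0.0042  0.0847] [ 0.5469 -0.0042  0.082 ]
[ 0.5638 -0.0783  0.0956] [ 0.5643 -0.0787  0.082 ]
axis [ 0.56285279 -0.07846635  0.082     ] [np.float64(0.0761), np.float64(0.0761), np.float64(0.0759), np.float64(0.076)]
[np.float64(12.195444274994014), np.float64(-78.00510953106091), np.float64(-167.9261084888647), np.float64(102.12024864628152)]
fence face [array([0.62940721, 0.1579765 , 0.056     ]), array([0.50702444, 0.16059517, 0.056     ])]
plate corners [array([ 0.6246, -0.1443,  0.012 ]), array([ 0.4975, -0.1405,  0.012 ])]
pad front top [array([0.6036, 0.0336, 0.051 ]), array([0.5274, 0.0357, 0.051 ])]
carton top [array([0.6183, 0.1442, 0.058 ]), array([0.516 , 0.1465, 0.058 ]), array([0.5141, 0.0747, 0.058 ]), array([0.6169, 0.0714, 0.058 ])]
jaw [array([0.609 , 0.0124, 0.059 ]), array([0.5205, 0.0156, 0.059 ])]
```

Call:
{"fn": "step_arm", "kwargs": {
  "targets": [
    [255,0.037,0.0366,0,0,0,0],
    [255,0.037,0.0366,0,0,0,0],
    [255,0.037,0.0366,0,0,0,0],
    [255,0.037,0.0366,0,0,0,0],
    [255,0.037,0.0366,0,0,0,0],
    [255,0.037,0.0366,0,0,0,0],
    [255,0.037,0.0366,0,0,0,0],
    [255,0.037,0.0366,0,0,0,0]
  ]
}}

```text
time_s: 1.1
position: [0.3962, 0.201, 0.2312]
ee_rot: [0.0, 0.983, -0.184, -0.0]
contact_force: [1.0, 0.5, -0.4]
gripper_width: 0.0004
finger_force: 0.0
```

Call:
{"fn": "step_arm", "kwargs": {
  "targets": [
    [255,0.037,0.0366,0,0,0,0],
    [255,0.037,0.0366,0,0,0,0],
    [255,0.037,0.0366,0,0,0,0],
    [255,0.037,0.0366,0,0,0,0],
    [255,0.037,0.0366,0,0,0,0],
    [255,0.037,0.0366,0,0,0,0],
    [255,0.037,0.0366,0,0,0,0],
    [255,0,0,0,0,0,0.17]
  ]
}}

```text
time_s: 2.1
position: [0.5454, -0.1327, 0.23]
ee_rot: [0.0, 0.963, -0.271, -0.001]
contact_force: [-1.0, 0.4, -0.2]
gripper_width: 0.0001
finger_force: 0.0
```

Call:
{"fn": "step_arm", "kwargs": {
  "targets": [
    [255,0,0,0,0,0,0.17],
    [255,0,0,0,0,0,0.17],
    [255,0,0,0,0,0,0.17],
    [255,0,0,0,0,0,0.17],
    [255,0,0,0,0,0,0.17],
    [255,0,0,0,0,0,0.17],
    [255,0,0,0,0,0,0.17],
    [255,0,0,0,0,0,0.17]
  ]
}}

```text
time_s: 3.1
position: [0.5446, -0.1297, 0.2308]
ee_rot: [-0.0, -0.579, 0.815, 0.0]
contact_force: [-0.1, 0.0, 0.2]
gripper_width: 0.0001
finger_force: 0.0
```

Call:
{"fn": "step_arm", "kwargs": {
  "targets": [
    [255,0,0,0,0,0,0.17],
    [255,0,0,0,0,0,0.17],
    [255,0,0,0,0,0,0.17],
    [255,0,0,0,0,0,0.17],
    [255,0,0,0,0,0,0.17],
    [255,0,0,0,0,0,0.17],
    [255,0,0,0,0,0,0],
    [255,0,0,0,0,0,0]
  ]
}}

```text
time_s: 4.1
position: [0.5448, -0.1297, 0.2311]
ee_rot: [-0.0, -0.112, 0.994, 0.0]
contact_force: [-1.6, 0.2, 0.7]
gripper_width: -0.0004
finger_force: 0.0
```

Call:
{"fn": "step_arm", "kwargs": {
  "targets": [
    [255,0,0.001,0.04,0,0,0],
    [255,0,0,0.04,0,0,0],
    [255,0,0,0.03,0,0,0],
    [255,0,0,0.025,0,0,0],
    [255,0,0,0.024,0,0,0],
    [255,0,0,0,0,0,0]
  ]
}}

```text
time_s: 4.85
position: [0.5433, -0.1288, 0.0705]
ee_rot: [-0.002, -0.111, 0.994, 0.0]
contact_force: [0.1, -0.2, 0.7]
gripper_width: 0.0001
finger_force: 0.0
```

Run:
```python
from h import *
a=cv2.resize(snap("top","pics/t1.png")["image"][180:300,250:410],None,fx=4,fy=4)
b=cv2.resize(snap("scene","pics/s1.png")["image"][190:290,290:390],None,fx=4,fy=4)
im=np.zeros((480,1040,3),np.uint8);im[:,:640]=a;im[:400,640:]=b
cv2.imwrite("pics/c1.png",cv2.resize(im,(800,369))[:,:,::-1])
o=arm.observe();print(o['position'],o['contact_force'],o['joint_pos'])
```

```text
[ 0.54527433 -0.1288372   0.07291355] [ 0.8843201  -0.31127671  0.55333678] [ 5.74247870e-02  4.40973598e-01 -3.53359761e-01  5.75256861e-04
 -7.75710286e-01 -1.40557934e+00]
```

View pics/c1.png

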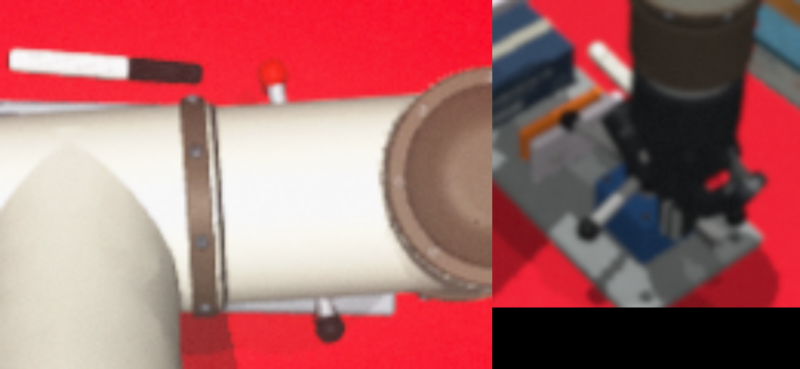

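Call:
{"fn": "step_arm", "kwargs": {
  "targets": [
    [255,-0.006,0,0,0,0,0],
    [255,-0.006,0,0,0,0,0],
    [255,-0.0069,-0.0019,0,0,0,-0.15],
    [255,-0.0069,-0.0019,0,0,0,-0.15],
    [255,-0.0069,-0.0019,0,0,0,-0.15],
    [255,-0.0069,-0.0019,0,0,0,-0.15],
    [255,0,0,0,0,0,0]
  ]
}}

```text
time_s: 5.82
position: [0.5843, -0.1222, 0.0729]
ee_rot: [-0.0, -0.399, 0.917, -0.001]
contact_force: [-1.2, -5.5, 0.9]
gripper_width: 0.0001
finger_force: 2.3
```

```bash
cat >> h.py <<'E'
def st():
    o=arm.observe();w,x,y,z=o['ee_rot'];psi=np.degrees(np.arctan2(2*x*y,x*x-y*y));phi=np.radians(psi+90)
    v=o['position'][:2]-[.5629,-.0785];er=np.array([np.cos(phi),np.sin(phi)]);et=np.array([-er[1],er[0]])
    print('t',o['time_s'],'z',o['position'][2],'phi',np.degrees(phi),'r,s',v@er,-v@et,'F r,t,z',o['contact_force'][:2]@er,o['contact_force'][:2]@et,o['contact_force'][2],'q6',o['joint_pos'][5])
E
python3 - <<'E'
from h import *
st();c=snap("top","pics/t2.png")["image"];d=snap("scene","pics/s2.png")["image"]
a=cv2.resize(c[180:300,240:400],None,fx=3,fy=3)
b=cv2.resize(d[190:290,290:390],None,fx=3.2,fy=3.2)
im=np.zeros((360,800,3),np.uint8);im[:,:480]=a;im[:320,480:]=b
cv2.imwrite("pics/c2.png",im[:,:,::-1])
E
```

```text
t 5.825 z 0.07290366145752933 phi -42.96324195203954 r,s 0.04542691997323439 0.017352863489565426 F r,t,z 2.8981560324331612 -4.824722335402484 0.864280930723459 q6 -0.8166024933255072
```

View pics/c2.png

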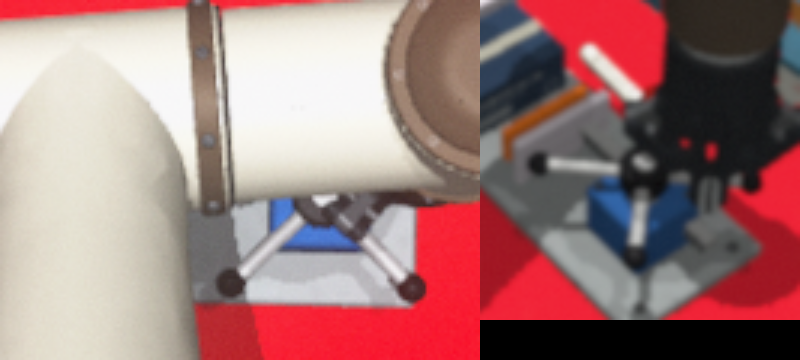

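Call:
{"fn": "step_arm", "kwargs": {
  "targets": [
    [255,-0.0069,-0.0019,0,0,0,-0.15],
    [255,-0.0069,-0.0019,0,0,0,-0.15],
    [255,-0.0069,-0.0019,0,0,0,-0.15],
    [255,-0.0069,-0.0019,0,0,0,-0.15],
    [255,-0.0069,-0.0019,0,0,0,-0.15],
    [255,-0.0069,-0.0019,0,0,0,-0.15],
    [255,-0.0069,-0.0019,0,0,0,-0.15],
    [255,0,0,0,0,0,0]
  ]
}}

```text
time_s: 6.92
position: [0.6122, -0.0807, 0.0731]
ee_rot: [-0.001, 0.805, -0.594, 0.002]
contact_force: [4.1, -2.5, -0.0]
gripper_width: 0.0001
finger_force: 1.8
```

```bash
python3 -c "
from h import *
st()"
```

```text
t 6.925 z 0.0731270342008459 phi 17.15014331765734 r,s 0.04643654765350565 0.0165951947862849 F r,t,z 3.143846041650556 -3.5940307442716826 -0.04268509928152975 q6 0.16746210459024474
```

Call:
{"fn": "step_arm", "kwargs": {
  "targets": [
    [255,-0.0069,-0.0019,0,0,0,-0.15],
    [255,-0.0069,-0.0019,0,0,0,-0.15],
    [255,-0.0069,-0.0019,0,0,0,-0.15],
    [255,-0.0069,-0.0019,0,0,0,-0.15],
    [255,-0.0069,-0.0019,0,0,0,-0.15],
    [255,-0.0069,-0.0019,0,0,0,-0.15],
    [255,-0.0069,-0.0019,0,0,0,-0.15],
    [255,-0.0069,-0.0019,0,0,0,-0.15]
  ]
}}

```text
time_s: 7.92
position: [0.5849, -0.0337, 0.0733]
ee_rot: [-0.001, 0.999, -0.034, 0.004]
contact_force: [5.7, -0.0, -2.8]
gripper_width: 0.0003
finger_force: 3.1
```

Call:
{"fn": "step_arm", "kwargs": {
  "targets": [
    [255,-0.0069,-0.0019,0,0,0,-0.15],
    [255,-0.0069,-0.0019,0,0,0,-0.15],
    [255,-0.0069,-0.0019,0,0,0,-0.15],
    [255,0,0,0,0,0,0]
  ]
}}

```text
time_s: 8.43
position: [0.5626, -0.0295, 0.0733]
ee_rot: [-0.001, 0.982, 0.187, 0.003]
contact_force: [4.4, 3.6, -1.4]
gripper_width: 0.0002
finger_force: 2.5
```

Run:
```python
from h import *
st();c=snap("top","pics/t3.png")["image"];d=snap("scene","pics/s3.png")["image"]
a=cv2.resize(c[190:290,200:400],None,fx=4,fy=4)
b=cv2.resize(d[180:295,250:390],None,fx=5,fy=5)
cv2.imwrite("pics/c3.png",b[:,:,::-1]);cv2.imwrite("pics/c3t.png",a[:,:,::-1])
```

```text
t 8.425 z 0.07326027175991257 phi 111.60515752069944 r,s 0.04565420040331549 0.017784730589453013 F r,t,z 1.7851358972148281 -5.402882754284735 -1.4267949953887549 q6 1.7138582758432679
```

View pics/c3.png

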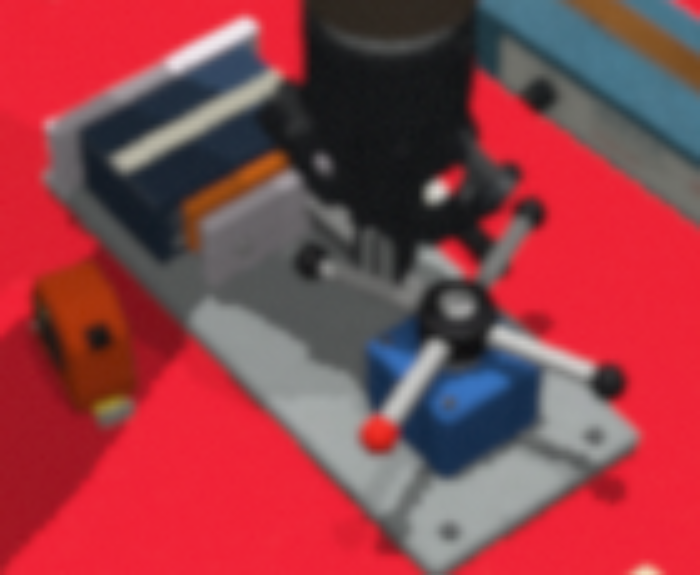

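The red ball is at (379,434) and black balls are at (531,212) and (607,382). The carton is nearly at the fence. I'll compute the wheel angle from these.

Run:
```python
from h import *
S=np.load('pics/scene0.png.npz')
for L,z in (([(553,220),(596,399),(355,424),(324,244)],0.0845),([(531,212),(607,382),(379,434),(313,262)],.0845)):
    q=[atz(S,250+u/5,180+v/5,z)[:2] for u,v in L];m=np.mean(q,0);print(m,[np.degrees(np.arctan2(*(p-m)[::-1])).round(1) for p in q])
```

```text
[ 0.56357866 -0.07870841] [np.float64(12.3), np.float64(-78.0), np.float64(-167.6), np.float64(102.7)]
[ 0.56342187 -0.07923358] [np.float64(21.0), np.float64(-69.3), np.float64(-159.0), np.float64(111.7)]
```

Call:
{"fn": "step_arm", "kwargs": {
  "targets": [
    [255,-0.0046,-0.0014,0,0,0,-0.1],
    [255,-0.0046,-0.0014,0,0,0,-0.1],
    [255,-0.0046,-0.0014,0,0,0,-0.1],
    [255,-0.0046,-0.0014,0,0,0,-0.1],
    [255,0,0,0,0,0,0],
    [255,0,0,0,0,0,0]
  ]
}}

```text
time_s: 9.28
position: [0.5441, -0.034, 0.0732]
ee_rot: [0.0, 0.926, 0.378, 0.003]
contact_force: [4.3, 4.0, 0.9]
gripper_width: 0.0
finger_force: 2.7
```

Run:
```python
from h import *
st();d=snap("scene","pics/s4.png")["image"]
b=cv2.resize(d[180:295,250:390],None,fx=5,fy=5)
cv2.imwrite("pics/c4.png",b[:,:,::-1])
```

```text
t 9.275 z 0.0732203251018069 phi 134.45439664346424 r,s 0.04495611205719465 0.017723971682410647 F r,t,z -0.17592954650090542 -5.8557866412788036 0.8892525571824188 q6 2.1129335833836524
```

View pics/c4.png

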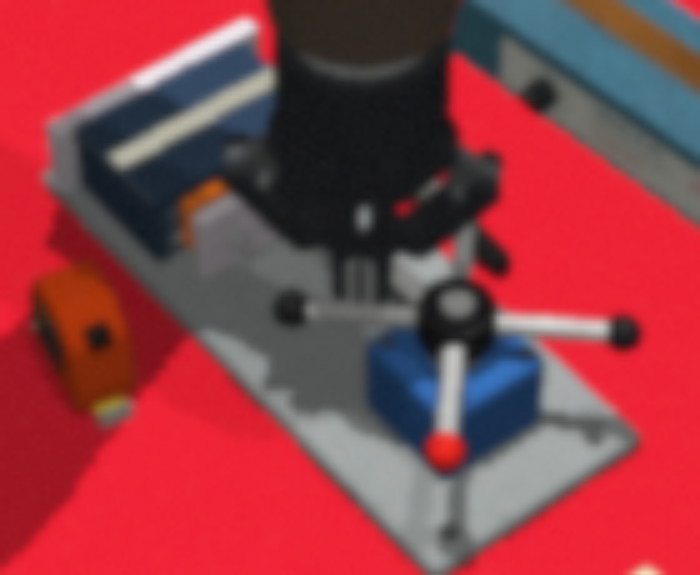

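Call:
{"fn": "step_arm", "kwargs": {
  "targets": [
    [255,-0.0027,-0.0009,0,0,0,-0.06],
    [255,-0.0027,-0.0009,0,0,0,-0.06],
    [255,0,0,0,0,0,0],
    [255,0.008,0,0,0,0,0],
    [255,0.006,0,0,0,0,0],
    [255,0,0,-0.03,0,0,0],
    [255,0,0,-0.05,0,0,0],
    [255,0,0,-0.06,0,0,0]
  ]
}}

```text
time_s: 10.32
position: [0.5442, -0.0273, 0.2125]
ee_rot: [-0.001, 0.901, 0.434, -0.002]
contact_force: [0.9, 0.2, -0.2]
gripper_width: -0.0001
finger_force: 0.0
```

Call:
{"fn": "step_arm", "kwargs": {
  "targets": [
    [255,0,0.05,-0.03,0,0,0],
    [255,0,0.06,0,0,0,0],
    [255,0,0.06,0,0,0,0],
    [255,0,0.06,0,0,0,0],
    [255,0,0,0,0,0,0]
  ]
}}

```text
time_s: 10.95
position: [0.7268, -0.1726, 0.2365]
ee_rot: [-0.002, 0.902, 0.433, -0.003]
contact_force: [-1.2, 1.4, -1.1]
gripper_width: -0.0001
finger_force: 0.0
```

Run:
```python
from h import *
st();print(arm.observe()['position']);c=snap("top","pics/t5.png")["image"];d=snap("scene","pics/s5.png")["image"]
a=cv2.resize(c[190:290,200:400],None,fx=4,fy=4,interpolation=2)[:,:490]
b=cv2.resize(d[180:280,290-40:390-38],None,fx=3,fy=3,interpolation=2)[:,:310]
im=np.zeros((400,800,3),np.uint8);im[:,:490]=a;im[:300,490:]=b
cv2.imwrite("pics/c5.png",im[:,:,::-1])
```

```text
t 10.95 z 0.23650568673023653 phi 141.27419146378531 r,s -0.18672632095341596 0.02910883561937895 F r,t,z 1.8178407728727632 -0.3255580751395656 -1.127110086897226 q6 2.483664769868797
[ 0.72678461 -0.17260567  0.23650569]Traceback (most recent call last):
  File "<stdin>", line 5, in <module>
ValueError: could not broadcast input array from shape (300,306,3) into shape (300,310,3)
```

Run:
```python
import cv2,numpy as np
c=cv2.imread("pics/t5.png");d=cv2.imread("pics/s5.png")
im=np.zeros((600,800,3),np.uint8);im[:300]=cv2.resize(c[200:275,200:400],None,fx=4,fy=4,interpolation=2)
im[300:,:420]=cv2.resize(d[180:280,250:390],None,fx=3,fy=3,interpolation=2)
im[300:,425:]=cv2.resize(d[190:250,280:355],None,fx=5,fy=5,interpolation=2)
cv2.imwrite("pics/c5.png",im)
```

```text
(no output)
```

View pics/c5.png

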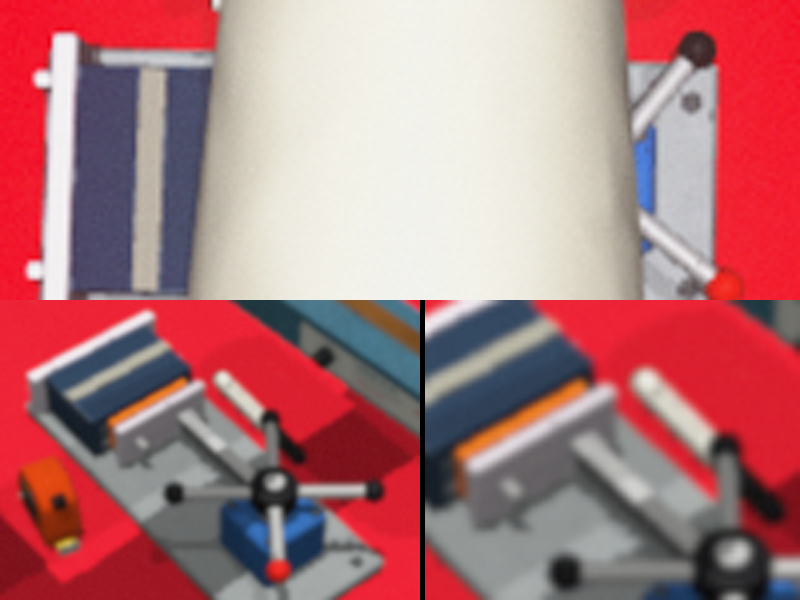

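Run:
```python
from h import *
S=np.load('pics/scene0.png.npz');T=np.load('pics/top0.png.npz')
q=[atz(S,250+u/3,180+v/3,.0845)[:2] for u,v in [(278,271),(174,193),(374,191),(270,118)]];m=np.mean(q,0)
print(m,[np.degrees(np.arctan2(*(p-m)[::-1])).round(1) for p in q])
for u,v in [(724,286),(697,49)]:
    p=atz(T,200+u/4,200+v/4,.082)[:2]-[.5629,-.0785];print(np.degrees(np.arctan2(p[1],p[0])),np.linalg.norm(p))
# jaw back-top edge/pad check in scene: expected positions for q=4.07
print('carton front', [atz(T,200+u/4,200+v/4,.058).round(4) for u,v in[(77,68),(73,288)]])
```

```text
[ 0.56330992 -0.07876569] [np.float64(-129.6), np.float64(140.9), np.float64(-39.8), np.float64(50.5)]
-129.20989140798645 0.07569512860627145
-39.24434224431012 0.07607934769186842
carton front [array([0.6184, 0.1566, 0.058 ]), array([0.517, 0.158, 0.058])]
```

```bash
python3 -c "
from rig import arm
print(arm.finish_job())"
```

```text
the job is handed in; nothing more can be done
None
```

I handed the job in: the wheel stands at about 4.05 rad, so by the clamp's geometry the pad is pressed in about 5.8 mm of 12. In the last pictures the carton is square against the fence and the hand is clear.

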